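Turn the coupling body to its marking flat and shut the laser marker's drawer

TASK

A hexagon coupling body lies on the wrong flat in the open loading drawer of the laser marking machine. Roll it over inside the drawer, flat by flat and without lifting it out, until the flat with the black patch faces up, and set it snug and square against the steel locating rail. Then push the drawer fully home, without slamming it, until it seats in its catch, and leave the things lying about on the bench alone.

Things in the scene. Friction and masses are not known exactly. Their poses are not given: they have to be found in the camera images.
- hex_body: Aluminium hexagon coupling, a prism 70 mm long, 50 mm across flats, 57.7 across corners, flats 28.9 wide; 94 mm with its round ends; about 0.35 kg. Origin: its centre. x: along the prism; z: outward normal of the black-patch flat. Lifted at its mid-height corner it tips over the far lower edge, past 30 degrees it falls on the next flat; pushed on the sloping flat just above that corner it slides.
- patch (a point): Middle of the flat with the black patch (46 x 18 mm), on the coupling body's surface, same axes as the body. At the start it is the lower flat on the side away from the rail, two flats from the top: two rolls of 60 degrees towards the rail bring it up. Each roll moves the body's centre 28.9 mm towards the rail; after both, a gap of 8 to 22 mm is left to the rail.
- rail_face (a point): Point at mat level at the foot of the rail, on the face that looks into the drawer; moves with it. z up; x into the machine, the way the drawer shuts; y out of the drawer through the rail, away from the robot. Rail: steel bar 12 mm thick, 34 mm high, from x = -65 to +75 mm here. A body that touches it with a corner has its centre at y = -28.9 mm, z = 25 mm.
- drawer_mat (a point): Middle of the drawer's rubber mat, on its surface, 38 mm above the bench; axes as rail_face. Inside of the drawer: x from -80 to +80 mm, y from -120 to +120 mm (rail face at y = +98 mm); side walls 22 mm above the mat. The coupling starts within 0.12 rad of parallel to x. The machine's opening is 70 mm high above the mat.
- front_panel (a point): Middle of the outer face of the drawer's flat front panel (270 mm wide, 84 mm high, 14 mm thick, a dark recessed pull near its top), 64 mm above the bench. Axes as rail_face; moves with the drawer. To shut the drawer push here, along x.
- drawer (a joint): How far the drawer is open, m: 0 is fully home, 0.215 to 0.24 at the start, 0.25 at most. About 2 N of friction and 10 N per m/s of drag. From 17 mm before home a sprung roller catch resists with about 10 N; once past it (about 6 mm) the catch pulls the drawer home and holds it.
- marker: Laser marking machine: white cabinet 200 x 280 mm on the bench, 340 mm high, fixed. Origin on the bench under its middle; x to its back, z up. The drawer comes out at its front (-x); when it is home, the outer face of its front panel is at x = -114 mm.
- hood_edge (a point): Middle of the lower front edge of the machine's hood, 175 mm above the bench, 26 mm out beyond the front panel of the shut drawer; axes as marker. The hood fills all above it, so an upright gripper cannot follow the drawer home: for the last part lean the tool back about 45 degrees, fingertips pointing down and in under the hood.
- caliper: Steel caliper lying on the bench, 235 x 62 x 15 mm, bystander. Origin under its middle.
- spanner: Combination spanner lying on the bench, 201 x 33 x 8 mm, bystander. Origin under its middle.
- thread_lock: Small red bottle with black nozzle, 28 mm wide, 84 mm tall, standing, bystander. Origin under its middle.

How it is judged:
On the way, in this order (a step that is already met when the one before it is completed fails the run):
1. in the open drawer the black-patch flat is up and the body lies against the rail (angle between hex_body's own z axis and vertical below 0.1 rad and y of hex_body in the frame of rail_face above -0.034 m and z of hex_body in the frame of rail_face between 0.018 and 0.032 m and angle between the x axis of hex_body and the x axis of rail_face, either way round below 0.1 rad and value of joint drawer above 0.05 m), for 0.2 s.
2. the drawer is home in its catch (value of joint drawer below 0.003 m), for 0.2 s.
At the end, for the whole second after the job is handed in: The drawer is home (less than 3 mm open) and the coupling body lies at rest on a flat on the drawer's mat with the black-patch flat up (within 0.1 rad of level), its nearest corner within 5 mm of the rail face and its length parallel to the rail within 0.1 rad (value of joint drawer below 0.003 m and angle between hex_body's own z axis and vertical below 0.1 rad and y of hex_body in the frame of rail_face above -0.034 m and z of hex_body in the frame of rail_face between 0.018 and 0.032 m and angle between the x axis of hex_body and the x axis of rail_face, either way round below 0.1 rad and linear speed of hex_body below 0.02 m/s); the robot touches nothing.
It fails at once if the drawer is slammed: it shuts faster than 0.35 m/s (velocity of joint drawer below -0.35 m/s).
It fails at once if the coupling body is lifted out: its centre more than 85 mm above the mat (z of hex_body in the frame of rail_face above 0.085 m).
It fails at once if a bystander is moved by more than 30 mm (distance of any of caliper, spanner, thread_lock from where it was at the start of the episode above 0.03 m).
It also fails if it takes over 69 s, if anything falls off the work surface, if the arm or the gripper's body presses on something with over 40 N, if the wrist force passes 120 N, or if a joint passes its speed limit or range.

ROBOT

A 6-joint arm with a two-finger parallel gripper is mounted at the origin on a cart in front of the work surface, level with it; the furniture and walls round the work are solid. World frame = base frame: x ahead of the robot, y to its left, z up, the work surface at z = 0. Lengths are in m, angles in rad, forces in N, time in s.
With the tool pointing down it reaches from about 0.3 to 0.775 m from the base axis. Payload 14.6 kg.
Tool frame: the origin (TCP) lies between the finger pads; the fingertips stand ctrl.tip_extent ahead of it and the grasp point (between the pads) lies 3 mm ahead of it (ctrl.tip_extent is the distance from the TCP to the fingertips, in m); z points along the fingers, y is the line along which they close (so a half turn about z gives the same grasp; the last joint's range is limited). The gripper opens to 94 mm and grips with 3 to 60 N. Pads are 16 mm wide; open, the fingers measure 119 mm over their backs; the gripper's body (75 mm by 177 mm) begins 78 mm behind the grasp point.
Start: joints at [1.24, 0.3, 1.521, -0, 1.321, -0.067], TCP at [0.143, 0.531, 0.227] pointing down, gripper open.
Joint ranges: [-3.03, 3.03], [-0.79, 2.21], [0.23, 2.52], [-1.04, 4.18], [0, 3.07], [-2.55, 2.55]. Speed limits (rad/s): [2.22, 2.22, 2.57, 3.14, 3.14, 3.14].

INTERFACE

Orientations are given as [roll, pitch, yaw] about the fixed x, y, z axes, in that order (R = Rz(yaw) Ry(pitch) Rx(roll)).
In Python, from station import ctrl, camrig, job, get_obs gives the robot as it stands (ctrl), with the cameras (camrig), the job (job) and the readings as plain functions.
- The arm moves only by the shell command python3 shift.py 'ROWS' [OPENING] [FORCE]. ROWS is a JSON list of rows, 1 to 10 of them, each of 6 numbers: dx, dy, dz in m, then a rotation vector rx, ry, rz in rad; each row shifts and turns the commanded pose from where the row before left it, along the tool's axes as they then stand; what a row does not reach is not made up. A row lasts 1/10 s, in which the tool goes at most 0.05 m and 0.15 rad, less where a joint would pass 70% of its speed; a pose out of reach is approached as far as the arm can. OPENING is the finger opening in m, set as the command begins (- or left out keeps the last). The fingers move at their own pace and stop on an object; FORCE is the grip in N (left out, the last holds). Time passes only in rows, so rows that do not move let the fingers close. It prints the time, the measured TCP pose, the force, the opening and the grip force at its end.
- get_obs(): the state, without advancing time (a new reading comes with each control period).
- camrig.camera(name): name is "side" or "top" or "wrist"; returns a dict with "pixels" (384x512x3 uint8, blue, green, red), "fx", "fy", "cx", "cy" (pixels), "extrinsics" (4x4, takes a point from camera to world coordinates). Camera axes: x right, y up, looking along -z (the intrinsics and any distortion apply to the point x, -y, -z); pixel columns grow to the right and rows downward; lengths in m; the calibration is good to about 2 mm. A picture is of the moment at which its call begins. There is no depth.
- job.hand_in(): hands the job in; it is judged then, once.
The state is a dict: "time_s": time; "qpos": joint angles; "joint_vel": joint speeds; "tau": joint torques, N m; "ee_pos": TCP position; "eef_rot": TCP orientation; "force": force on the tool from outside, world axes, zero at the start; "moment": the same for the moment, N m; "grip_width": finger opening in m; "grip_force": force on a finger pad.
Only numpy, scipy, OpenCV 4.12 (cv2) and the standard library are available. Lean on these libraries where they do the work, as an engineer would, in place of code of your own. Each camera call takes 0.05 s, during which the arm holds its last target. There are 200 camera calls.

## Working session

There is one attempt and no reset: what is moved stays moved. The work goes in short steps, Python scripts to look and compute and a shell command to move; the robot and the scene stay as the last step left them, time stands still between calls to the robot, and variables do not carry over. Pictures are saved under pics/ and viewed, at most 15 in all, crops included, and the job is handed in when it is done.

```bash
ls; mkdir -p pics
python3 - <<'E'
from station import ctrl, camrig, job, get_obs
import cv2
o=get_obs();print(o['time_s'],o['ee_pos'],o['eef_rot'],ctrl.tip_extent)
for n in('top','side'):
    c=camrig.camera(n);cv2.imwrite(f'pics/{n}0.png',c['pixels']);print(n,c['fx'],c['fy'],c['cx'],c['cy'],c['extrinsics'].__repr__(),[k for k in c])
E
```

```text
pics
shift.py
station.py
0.0 [0.14333924 0.53074077 0.22689019] [-3.14043830e+00 -7.08774762e-05  2.87776433e+00] 0.022
top 371.6342272279615 371.6342272279615 255.81659431754167 190.69242024524178 array([[ 3.51770211e-01,  7.38430864e-01, -5.75306508e-01,
        -1.16847661e-01],
       [-9.36086365e-01,  2.77616701e-01, -2.16035376e-01,
        -2.51680574e-01],
       [ 1.87506001e-04,  6.14531388e-01,  7.88892349e-01,
         1.08775110e+00],
       [ 0.00000000e+00,  0.00000000e+00,  0.00000000e+00,
         1.00000000e+00]]) ['pixels', 'fx', 'fy', 'cx', 'cy', 'extrinsics']
side 409.29530865500686 409.29530865500686 252.15479949737013 184.29612967347825 array([[-0.1791293 , -0.50514965,  0.84423725,  1.55214701],
       [ 0.98359524, -0.11051954,  0.14256871,  0.17413979],
       [ 0.02128617,  0.85592597,  0.51666007,  0.72672005],
       [ 0.        ,  0.        ,  0.        ,  1.        ]]) ['pixels', 'fx', 'fy', 'cx', 'cy', 'extrinsics']
```

View pics/top0.png

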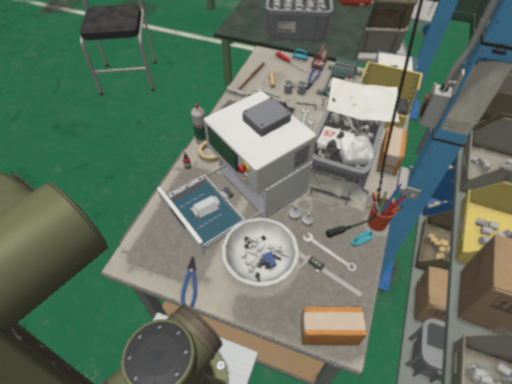

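View pics/side0.png

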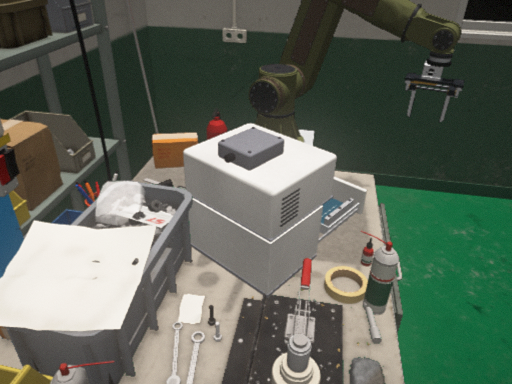

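The top view shows the drawer (about 160–245, 175–245) with the white coupling at about (207,206). The cabinet is at (260,150) and the red bottle at (186,160). I'll enlarge that area.

Run:
```python
import cv2
im=cv2.imread('pics/top0.png')[165:255,145:265]
cv2.imwrite('pics/crop0.png',cv2.resize(im,None,fx=6.5,fy=6.5,interpolation=cv2.INTER_CUBIC))
```

```text
(no output)
```

View pics/crop0.png

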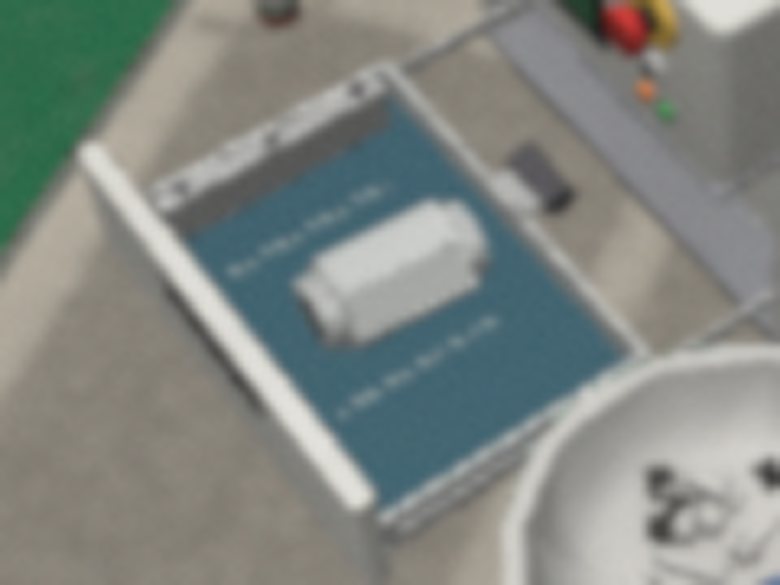

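```bash
cat > h.py <<'E'
import numpy as np
TOP=dict(f=371.634,cx=255.817,cy=190.692,E=np.array([[.351770211,.738430864,-.575306508,-.116847661],[-.936086365,.277616701,-.216035376,-.251680574],[1.87506e-4,.614531388,.788892349,1.0877511]]))
def pos(u,v,z,c=TOP):
    d=c['E'][:,:3]@np.array([(u-c['cx'])/c['f'],-(v-c['cy'])/c['f'],-1]);o=c['E'][:,3]
    return o+d*(z-o[2])/d[2]
def proj(p,c=TOP):
    q=c['E'][:,:3].T@(np.array(p)-c['E'][:,3]);return np.array([c['cx']+c['f']*q[0]/-q[2],c['cy']+c['f']*q[1]/q[2]])
E
python3 - <<'E'
from h import *
P=lambda a,b,z:pos(a/6.5-.42+145,b/6.5-.42+165,z)
for n,a,b,z in [('panelTopOutFar',82,152,.106),('panelTopOutNear',348,508,.106),('panTopInFar',100,140,.106),('panTopInNear',374,492,.106),('railTopL',172,210,.072),('railTopR',388,98,.072),('mat back near',640,355,.06),('mat back far',388,68,.06),('hexTL',318,272,.088),('hexTR',430,203,.088),('hexBL',350,298,.088),('hexBR',455,240,.088),('mat corner near left',382,520,.06)]:
    print(n,P(a,b,z).round(4))
E
```

```text
panelTopOutFar [0.4931 0.3321 0.106 ]
panelTopOutNear [0.3514 0.1102 0.106 ]
panTopInFar [0.5034 0.3274 0.106 ]
panTopInNear [0.3633 0.1026 0.106 ]
railTopL [0.4967 0.2884 0.072 ]
railTopR [0.606 0.215 0.072]
mat back near [0.5059 0.0273 0.06  ]
mat back far [0.6342 0.2299 0.06  ]
hexTL [0.4782 0.1915 0.088 ]
hexTR [0.5382 0.1568 0.088 ]
hexBL [0.4694 0.1692 0.088 ]
hexBR [0.5211 0.1347 0.088 ]
mat corner near left [0.3731 0.1088 0.06  ]
```

```bash
python3 shift.py '[[-0.035,-0.026,-0.007,0,0,0.0305],[-0.04,-0.026,-0.007,0,0,0.0305],[-0.04,-0.025,-0.007,0,0,0.0305],[-0.04,-0.024,-0.007,0,0,0.0305],[-0.04,-0.022,-0.007,0,0,0.0305],[-0.04,-0.02,-0.007,0,0,0.0305],[-0.04,-0.018,-0.007,0,0,0.0305],[-0.04,-0.016,-0.007,0,0,0.0305],[-0.04,-0.014,-0.007,0,0,0.0305],[-0.035,-0.01,-0.007,0,0,0.0305]]' 0.08 15
cat >> h.py <<'E'
from scipy.spatial.transform import Rotation as Ro
def cam(n):
    from station import ctrl, camrig, job, get_obs
    import cv2
    c=camrig.camera(n);return dict(f=c['fx'],cx=c['cx'],cy=c['cy'],E=c['extrinsics'][:3]),c['pixels']
def pose():
    from station import ctrl, camrig, job, get_obs
    o=get_obs();return np.array(o['ee_pos']),Ro.from_euler('xyz',o['eef_rot']),o
def to(p,R=None):
    "delta in present tool axes to TCP p (then rotvec, tool axes, to R)"
    q,S,o=pose();d=S.inv().apply(np.array(p)-q)
    return d.round(4),(None if R is None else (S.inv()*R).as_rotvec().round(4))
E
python3 - <<'E'
from h import *;import cv2,pickle
c,i=cam('wrist');cv2.imwrite('pics/w1.png',i);pickle.dump(c,open('w1.pkl','wb'))
c,i=cam('side');cv2.imwrite('pics/s1.png',i)
p,R,o=pose();print(p,o['eef_rot'],o['qpos'],to([.503,.169,.3]))
b=cv2.imread('pics/w1.png');cv2.imwrite('pics/w1b.png',cv2.resize(b,(768,576)))
E
```

```text
time_s: 1.1
ee_pos: [0.428, 0.1913, 0.2976]
eef_rot: [-3.141, -0.0, 2.571]
force: [-0.5, 0.3, 0.0]
grip_width: 0.08
grip_force: 0.0
[0.42913281 0.19057959 0.29775148] [3.14153919e+00 6.76170035e-04 2.56790203e+00] [ 3.40180640e-01  6.95159706e-02  1.62996416e+00 -5.07016639e-04
  1.44165728e+00 -6.56859897e-01] (array([-0.0738,  0.022 , -0.0022]), None)
```

View pics/w1b.png

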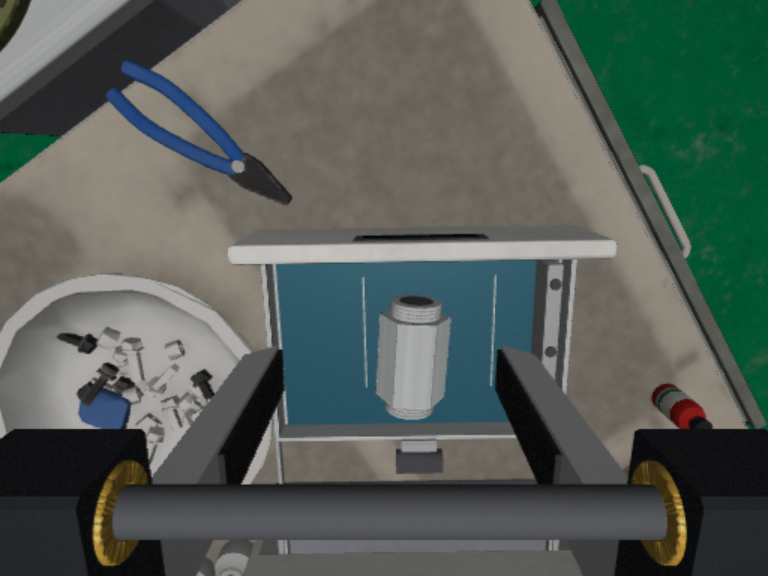

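The wrist view shows the drawer from above, with the coupling at (412,360) of the enlarged picture, the rail at x≈540–565 and the panel along y≈240–260. I'll enlarge the coupling and rail.

Run:
```python
import cv2
im=cv2.imread('pics/w1.png')[150:300,150:420]
cv2.imwrite('pics/crop1.png',cv2.resize(im,None,fx=2.95,fy=2.95,interpolation=cv2.INTER_CUBIC)[:, :796])
```

```text
(no output)
```

View pics/crop1.png

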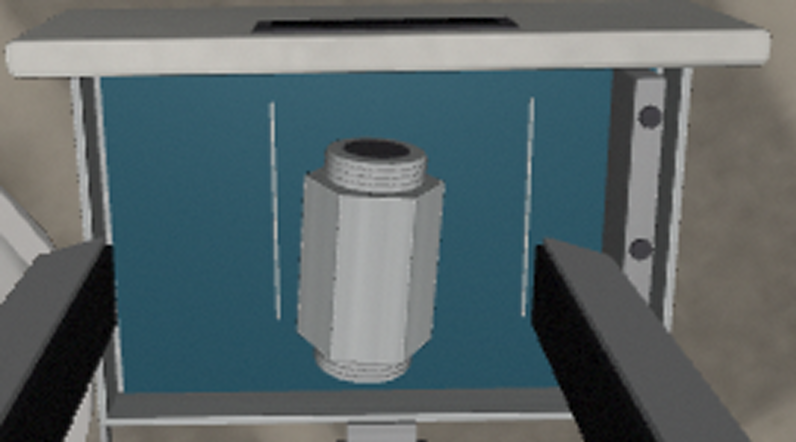

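Run:
```python
from h import *;import pickle
c=pickle.load(open('w1.pkl','rb'))
P=lambda a,b,z:pos((a+.5)/2.95-.5+150,(b+.5)/2.95-.5+150,z,c)
T={}
for n,a,b,z in [('poN',8,45,.106),('poF',768,32,.106),('piN',12,77,.106),('piF',768,62,.106),('railfootL',613,70,.038),('railfootR',603,240,.038),('railtopL',636,78,.072),('railtopR',622,270,.072),('TnL',338,187,.088),('TfL',413,192,.088),('TnR',331,357,.088),('TfR',406,362,.088),('MnL',307,175,.063),('MnR',299,333,.063),('MfL',443,183,.063),('MfR',433,333,.063),('stop back inner N',118,392,.038),('back inner F',555,388,.038)]:
    T[n]=P(a,b,z);print(n,T[n].round(4))
d=lambda a,b:(T[b]-T[a])[:2]
an=lambda v:np.degrees(np.arctan2(v[1],v[0])).round(2)
print('panel yaw',an(d('poN','poF'))-90,an(d('piN','piF'))-90,np.linalg.norm(d('poN','poF')))
for a,b in [('railfootL','railfootR'),('railtopL','railtopR'),('TnL','TnR'),('TfL','TfR'),('MnL','MnR'),('MfL','MfR')]: print(a,an(d(a,b)),np.linalg.norm(d(a,b)))
# in drawer frame
th=np.radians(-33.0);X=np.array([np.cos(th),np.sin(th)]);Y=np.array([-X[1],X[0]]);o=(T['poN']+T['poF'])[:2]/2
for k in T: print(k,((T[k][:2]-o)@X).round(4),((T[k][:2]-o)@Y).round(4))
```

```text
poN [0.3552 0.1084 0.106 ]
poF [0.4944 0.3336 0.106 ]
piN [0.365  0.1026 0.106 ]
piF [0.504  0.3289 0.106 ]
railfootL [0.4992 0.2912 0.038 ]
railfootR [0.564  0.2513 0.038 ]
railtopL [0.4958 0.2925 0.072 ]
railtopR [0.5633 0.2501 0.072 ]
TnL [0.4663 0.1744 0.088 ]
TfL [0.4835 0.1975 0.088 ]
TnR [0.525  0.1337 0.088 ]
TfR [0.5432 0.1578 0.088 ]
MnL [0.4622 0.1626 0.063 ]
MnR [0.5192 0.1215 0.063 ]
MfL [0.495  0.2073 0.063 ]
MfR [0.55   0.1694 0.063 ]
stop back inner N [0.509  0.0282 0.038 ]
back inner F [0.6158 0.1981 0.038 ]
panel yaw -31.729999999999997 -31.57 0.26481603771299467
railfootL -31.67 0.07605672720723433
railtopL -32.11 0.07972930685094182
TnL -34.75 0.07146540543631033
TfL -33.61 0.07163570367864978
MnL -35.74 0.07027321187843218
MfL -34.56 0.06681010821021575
poN 0.0029 -0.1324
poF -0.0029 0.1324
piN 0.0143 -0.1319
piF 0.0077 0.1337
railfootL 0.0242 0.0994
railfootR 0.1002 0.1012
railtopL 0.0206 0.0986
railtopR 0.1003 0.0999
TnL 0.0602 -0.0164
TfL 0.0621 0.0122
TnR 0.1316 -0.0186
TfR 0.1337 0.0115
MnL 0.0632 -0.0287
MnR 0.1334 -0.032
MfL 0.0663 0.0267
MfR 0.1331 0.0249
stop back inner N 0.1756 -0.1158
back inner F 0.1726 0.0848
```

```bash
cat >> h.py <<'E'
def orient(yaw,tilt,lean=0):
    "yaw of drawer/body x (rad); tilt>0: tool z leans to +Y (fingers point away from robot); upright tool x=-X, y=Y"
    X=np.array([np.cos(yaw),np.sin(yaw),0]);Y=np.array([-X[1],X[0],0]);Z=np.array([0,0,1.])
    z=np.sin(tilt)*Y-np.cos(tilt)*Z;y=np.cos(tilt)*Y+np.sin(tilt)*Z
    return Ro.from_matrix(np.c_[-X,y,z])
E
python3 - <<'E'
from h import *;import pickle,cv2
from scipy.optimize import least_squares
c=pickle.load(open('w1.pkl','rb'))
for h in(.05,.07,.09,.11):
    q=np.array([pos(a/1.5,b/1.5,h,c)[:2] for a,b in[(20,310),(110,275),(200,298),(255,345)]])
    s=least_squares(lambda v:np.hypot(*(q-v[:2]).T)-v[2],[.45,0,.1]).x
    t=np.linspace(0,6.28,60);r=np.array([proj([s[0]+s[2]*np.cos(k),s[1]+s[2]*np.sin(k),h]) for k in t])
    print(h,s.round(3),r.min(0),r.max(0))
C=np.array([.5055,.1655,.063]);R=orient(np.radians(-34.6),np.pi/6)
z=R.as_matrix()[:,2]
for b in(.021,.09):print(b,to(C-b*z,R),C-b*z)
E
```

```text
0.05 [ 0.431 -0.073  0.129] [222.77087255 214.96133348] [304.92837332 287.84682929]
0.07 [ 0.428 -0.058  0.123] [219.47123363 212.60628409] [298.5359522  282.23631349]
0.09 [ 0.424 -0.043  0.117] [216.09003214 210.18016667] [291.98472103 276.51598499]
0.11 [ 0.421 -0.028  0.11 ] [212.62420616 207.67971574] [285.26868674 270.68258816]
0.021 (array([-0.0773,  0.0099,  0.2166]), array([-0.5235, -0.0072,  0.0297])) [0.49953764 0.15685707 0.08118653]
0.09 (array([-0.0763, -0.0246,  0.1569]), array([-0.5235, -0.0072,  0.0297])) [0.47994703 0.12845886 0.14094229]
```

```bash
python3 shift.py '[[-0.038,-0.012,0.02,-0.131,0,0.03],[-0.038,-0.012,0.02,-0.131,0,0],[0,0,0.02,-0.131,0,0],[0,0,0.02,-0.131,0,0],[0,0,0,0,0,0]]' 0.06 20
python3 - <<'E'
from h import *
C=np.array([.5055,.1655,.063]);R=orient(np.radians(-34.6),np.pi/6);z=R.as_matrix()[:,2]
print(to(C-.09*z,R),to(C-.021*z))
E
```

```text
time_s: 1.7
ee_pos: [0.484, 0.1437, 0.2151]
eef_rot: [2.619, -0.007, 2.541]
force: [0.1, -0.0, 0.2]
grip_width: 0.0598
grip_force: 0.0
(array([-0.0058, -0.0499,  0.0568]), array([-0.0008, -0.0079, -0.0005])) (array([-0.0063, -0.0498,  0.1258]), None)
```

```bash
python3 shift.py '[[-0.003,-0.025,0.028,0,-0.008,0],[-0.003,-0.025,0.028,0,0,0],[0,0,0.02,0,0,0],[0,0,0,0,0,0]]'
python3 - <<'E'
from h import *;import cv2,pickle
c,i=cam('wrist');pickle.dump(c,open('w2.pkl','wb'));cv2.imwrite('pics/w2.png',cv2.resize(i,(768,576)))
C=np.array([.5055,.1655,.063]);R=orient(np.radians(-34.6),np.pi/6);z=R.as_matrix()[:,2]
print(to(C-.021*z,R),pose()[2]['force'])
E
```

```text
time_s: 2.1
ee_pos: [0.4876, 0.1374, 0.1263]
eef_rot: [2.622, 0.002, 2.542]
force: [-0.6, 0.5, 0.5]
grip_width: 0.0601
grip_force: 0.0
(array([ 0.0018, -0.0035,  0.0517]), array([-0.002 ,  0.0012,  0.0053])) [-0.44987691  0.6544793  -0.28567727]
```

View pics/w2.png

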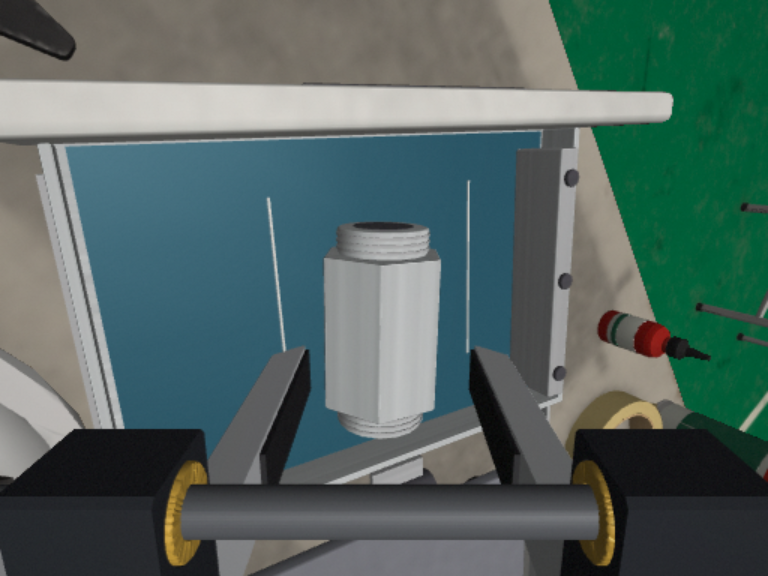

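The coupling is seen straight down two flats (325–440, 255–415). The finger mid-line at x≈388 is about 3.5 mm to the right, which agrees with the computed offset, so I'll go in and grip.

```bash
python3 shift.py '[[0.002,-0.0035,0.01,0,0,0],[0,0,0.01,0,0,0],[0,0,0.01,0,0,0],[0,0,0.01,0,0,0],[0,0,0.0115,0,0,0],[0,0,0,0,0,0]]'
python3 - <<'E'
from h import *
C=np.array([.5055,.1655,.063]);R=orient(np.radians(-34.6),np.pi/6);z=R.as_matrix()[:,2]
print(to(C-.021*z,R))
E
python3 shift.py '[[0,0,0,0,0,0],[0,0,0,0,0,0],[0,0,0,0,0,0],[0,0,0,0,0,0]]' 0.04 25
```

```text
time_s: 2.75
ee_pos: [0.4992, 0.1565, 0.0795]
eef_rot: [2.619, 0.003, 2.539]
force: [0.1, 0.6, -0.2]
grip_width: 0.0596
grip_force: 0.0
(array([-0.0001,  0.0012, -0.0012]), array([-0.0009,  0.002 ,  0.0032]))
time_s: 3.15
ee_pos: [0.4994, 0.1559, 0.0811]
eef_rot: [2.618, 0.005, 2.539]
force: [0.8, 0.4, -2.3]
grip_width: 0.0499
grip_force: 24.9
```

```bash
python3 shift.py '[[0,0.004,-0.0065,0,0,0],[0,0.004,-0.0065,0,0,0],[0,0.0031,0.0016,0.131,0,0],[0,0.0033,0.0012,0.131,0,0],[0,0.0035,0.0008,0.131,0,0],[0,0.0036,0.0003,0.131,0,0],[0,0.0036,-0.0003,0.131,0,0],[0,0.0035,-0.0008,0.131,0,0],[0,0.0033,-0.0012,0.131,0,0],[0,0.0031,-0.0016,0.131,0,0]]'
python3 shift.py '[[0,0,0,0,0,0],[0,0,0,0,0,0]]'
python3 - <<'E'
from h import *
p,R,o=pose();z=R.as_matrix()[:,2];print('centre',p+.021*z, np.degrees(np.arctan2(-z[1],-z[0])),z)
D=R.inv()
print('down 1mm',D.apply([0,0,-.001]).round(5),'yaw',to(p,orient(np.radians(-31.8),-np.pi/6)),o['qpos'].round(2))
Y=np.array([np.sin(np.radians(31.8)),np.cos(np.radians(31.8)),0]);print(((p+.021*z)-[.5055,.1655,.063])@Y)
E
```

```text
time_s: 4.15
ee_pos: [0.5156, 0.1803, 0.0998]
eef_rot: [-2.634, 0.005, 2.54]
force: [1.2, -0.2, -4.0]
grip_width: 0.0498
grip_force: 24.9
time_s: 4.35
ee_pos: [0.5151, 0.1801, 0.0982]
eef_rot: [-2.64, 0.002, 2.541]
force: [-0.7, 0.1, -4.0]
grip_width: 0.0498
grip_force: 24.9
centre [0.50941425 0.1717622  0.07975996] 55.84030127504176 [-0.26985039 -0.39767419 -0.87694698]
down 1mm [0.      0.00048 0.00088] yaw (array([0., 0., 0.]), array([ 0.0222, -0.0203, -0.0409])) [ 0.39  0.67  1.37 -0.27  1.53 -0.51]
0.007384832537919113
```

```bash
python3 shift.py '[[0,0.0025,0.0045,0.011,-0.01,-0.0205],[0,0.0025,0.0045,0.011,-0.01,-0.0205],[0,0.0015,0.003,0,0,0],[0,0.001,0.0018,0,0,0],[0,0,0,0,0,0],[0,0,0,0,0,0]]'
python3 - <<'E'
from h import *
p,R,o=pose();print('centre',p+.021*R.as_matrix()[:,2],o['force'],o['eef_rot'])
E
```

```text
time_s: 4.95
ee_pos: [0.5149, 0.1796, 0.0828]
eef_rot: [-2.616, -0.0, 2.586]
force: [1.1, 0.6, -5.1]
grip_width: 0.0497
grip_force: 24.9
centre [0.50936652 0.1706197  0.06465302] [ 1.12938276  0.6039643  -5.07995923] [-2.61623462e+00 -4.49932697e-04  2.58614398e+00]
```

```bash
python3 shift.py '[[0,0.0008,0.0014,0,0,0],[0,0.0003,0.0005,0,0,0],[0,0,0,0,0,0]]'
python3 shift.py '[[0,0,0,0,0,0],[0,0,0,0,0,0],[0,0,-0.005,0,0,0],[0,0,-0.02,0,0,0],[0,0,-0.03,0,0,0],[0,0,-0.03,0,0,0],[0,0,0,0,0,0]]' 0.06 25
python3 - <<'E'
from h import *;import cv2,pickle
c,i=cam('wrist');pickle.dump(c,open('w3.pkl','wb'));cv2.imwrite('pics/w3.png',cv2.resize(i,(768,576)))
p,R,o=pose();print(o['qpos'])
E
```

```text
time_s: 5.25
ee_pos: [0.5151, 0.1796, 0.0811]
eef_rot: [-2.616, -0.0, 2.586]
force: [0.1, -0.7, 4.3]
grip_width: 0.0497
grip_force: 24.9
time_s: 5.95
ee_pos: [0.5389, 0.2176, 0.1575]
eef_rot: [-2.621, 0.003, 2.587]
force: [0.2, 0.1, -0.8]
grip_width: 0.0602
grip_force: 0.0
[ 0.43725369  0.69045113  1.1954595  -0.28009622  1.6998303  -0.55189774]
```

View pics/w3.png

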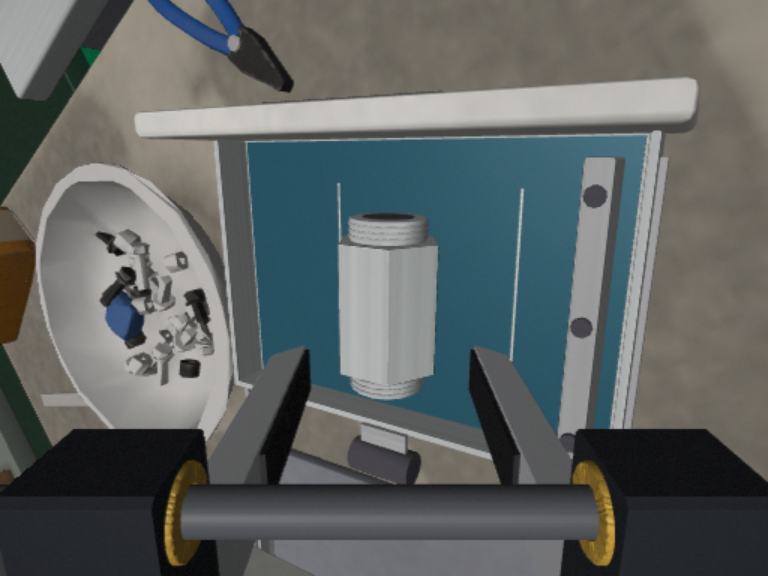

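```bash
python3 shift.py '[[0,-0.0144,0.0009,-0.131,0,0],[0,-0.0144,0.0009,-0.131,0,0],[0,-0.0144,0.0009,-0.131,0,0],[0,-0.0144,0.0009,-0.131,0,0],[0,-0.0144,0.0009,-0.131,0,0],[0,-0.0144,0.0009,-0.131,0,0],[0,-0.0144,0.0009,-0.131,0,0],[0,-0.0144,0.0009,-0.131,0,0],[0,0,0,0,0,0],[0,0,0,0,0,0]]'
python3 - <<'E'
from h import *;import cv2,pickle
C=np.array([.5096,.1707,.063]);R=orient(np.radians(-31.8),np.pi/6);z=R.as_matrix()[:,2]
print(to(C-.021*z,R))
c,i=cam('wrist');pickle.dump(c,open('w4.pkl','wb'));cv2.imwrite('pics/w4.png',cv2.resize(i,(768,576)))
E
```

```text
time_s: 7.0
ee_pos: [0.4791, 0.122, 0.1542]
eef_rot: [2.628, -0.003, 2.584]
force: [-0.7, 0.3, 0.6]
grip_width: 0.0602
grip_force: 0.0
(array([-0.0004,  0.0051,  0.0867]), array([-0.0101, -0.0014, -0.0033]))
```

View pics/w4.png

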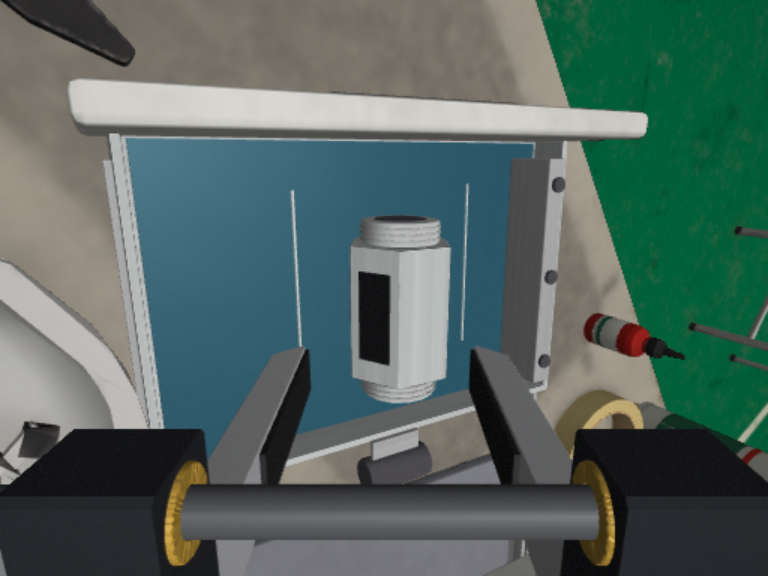

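The black patch is now on the upper flat facing the robot (360–390, 272–365), so one more roll brings it up. The coupling is about 5.5 mm to the right of the finger mid-line, as computed.

```bash
python3 shift.py '[[0,0.005,0.015,-0.01,0,0],[0,0,0.02,0,0,0],[0,0,0.02,0,0,0],[0,0,0.015,0,0,0],[0,0,0.01,0,0,0],[0,0,0.006,0,0,0],[0,0,0,0,0,0]]'
python3 shift.py '[[0,0,0,0,0,0],[0,0,0,0,0,0],[0,0,0,0,0,0],[0,0,0,0,0,0]]' 0.04 25
python3 - <<'E'
from h import *
C=np.array([.5096,.1707,.063]);R=orient(np.radians(-31.8),np.pi/6);z=R.as_matrix()[:,2]
print(to(C-.021*z,R))
E
```

```text
time_s: 7.75
ee_pos: [0.5043, 0.1637, 0.0824]
eef_rot: [2.616, -0.002, 2.588]
force: [-0.0, -0.7, -0.4]
grip_width: 0.06
grip_force: 0.0
time_s: 8.15
ee_pos: [0.5044, 0.163, 0.0831]
eef_rot: [2.615, -0.001, 2.587]
force: [-1.4, -1.5, 1.2]
grip_width: 0.0498
grip_force: 24.9
(array([-0.0003, -0.002 ,  0.0011]), array([ 0.0028, -0.0011, -0.0003]))
```

```bash
python3 shift.py '[[0,0.004,-0.0065,0,0,0],[0,0.004,-0.0065,0,0,0],[0,0.0053,0.0031,0.131,0,0],[0,0.0056,0.0023,0.131,0,0],[0,0.0059,0.0016,0.131,0,0],[0,0.006,0.0008,0.131,0,0],[0,0.0061,0,0.131,0,0],[0,0.006,-0.0008,0.131,0,0],[0,0.0059,-0.0016,0.131,0,0],[0,0.0056,-0.0023,0.131,0,0]]'
python3 shift.py '[[0,0,0,0,0,0],[0,0,0,0,0,0]]'
python3 - <<'E'
from h import *
p,R,o=pose();z=R.as_matrix()[:,2];c=p+.021*z
Y=np.array([.527,.85,0]);print(c,(np.array([.5306,.2712,0])-c)@Y,to(p,orient(np.radians(-31.8),-np.pi/6)))
E
```

```text
time_s: 9.15
ee_pos: [0.5299, 0.2051, 0.0999]
eef_rot: [-2.633, -0.001, 2.588]
force: [0.6, -0.5, -3.4]
grip_width: 0.0498
grip_force: 24.9
time_s: 9.35
ee_pos: [0.5294, 0.2048, 0.0982]
eef_rot: [-2.638, -0.004, 2.589]
force: [0.9, 0.4, -3.6]
grip_width: 0.0495
grip_force: 24.9
[0.52400995 0.19623864 0.07982313] 0.06719011108002303 (array([0., 0., 0.]), array([ 0.0205, -0.0021,  0.0039]))
```

```bash
python3 shift.py '[[0,0.0025,0.0045,0.02,0,0.004],[0,0.0025,0.0045,0,0,0],[0,0.0015,0.003,0,0,0],[0,0.001,0.0018,0,0,0],[0,0.0007,0.0012,0,0,0],[0,0.0005,0.0007,0,0,0],[0,0,0,0,0,0]]'
python3 - <<'E'
from h import *
p,R,o=pose();z=R.as_matrix()[:,2];c=p+.021*z
print(c,to(p,orient(np.radians(-31.8),-np.pi/6)))
E
```

```text
time_s: 10.05
ee_pos: [0.5294, 0.2038, 0.0829]
eef_rot: [-2.616, -0.0, 2.585]
force: [-4.4, -4.3, 15.2]
grip_width: 0.05
grip_force: 25.0
[0.52384575 0.19485193 0.0647231 ] (array([0., 0., 0.]), array([-0.0019, -0.0013, -0.0014]))
```

```bash
python3 shift.py '[[0,0,0,0,0,0],[0,0,0,0,0,0],[0,0,-0.005,0,0,0],[0,0,-0.02,0,0,0],[0,0,-0.03,0,0,0],[0,0,-0.03,0,0,0],[0,0,0,0,0,0]]' 0.06 25
python3 - <<'E'
from h import *;import cv2,pickle
c,i=cam('wrist');pickle.dump(c,open('w5.pkl','wb'));cv2.imwrite('pics/w5.png',cv2.resize(i,(768,576)))
E
```

```text
time_s: 10.75
ee_pos: [0.5533, 0.2423, 0.1578]
eef_rot: [-2.622, 0.001, 2.586]
force: [1.0, -0.2, 0.1]
grip_width: 0.06
grip_force: 0.0
```

View pics/w5.png

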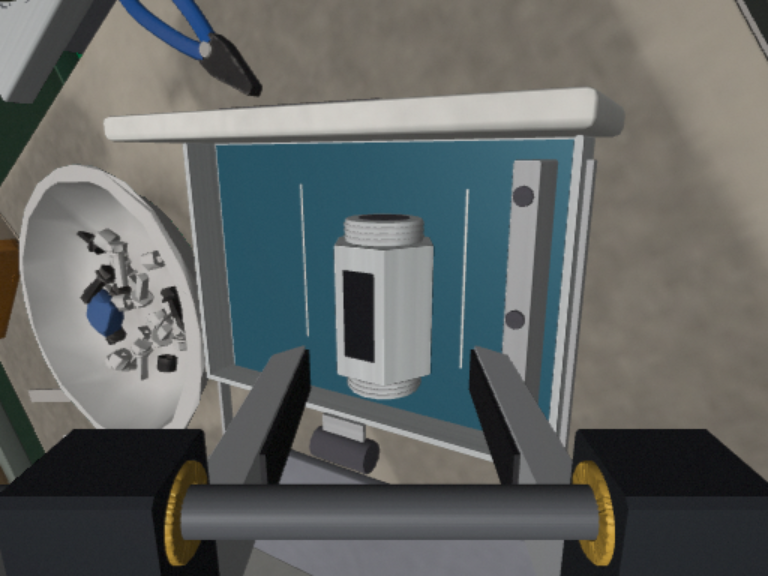

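In this view from the rail side, the patch is on the top flat (345–375, 270–362) and the far upper flat is blank. So the roll is complete. Next I turn the tool upright with the fingers spread along the drawer's x, to push the coupling against the rail.

```bash
python3 shift.py '[[0,-0.02,-0.03,-0.131,0,0],[0,-0.02,-0.02,-0.131,0,0],[0,-0.02,-0.02,-0.131,0,0],[0,-0.02,0,-0.131,0,0],[0,0,0,0,0,0.143],[0,0,0,0,0,0.143],[0,0,0,0,0,0.143],[0,0,0,0,0,0.143],[0,0,0,0,0,0.143],[0,0,0,0,0,0.143]]' 0.03 20
python3 shift.py '[[0,0,0,0,0,0.143],[0,0,0,0,0,0.143],[0,0,0,0,0,0.143],[0,0,0,0,0,0.143],[0,0,0,0,0,0.143],[0,0,0,0,0,0],[0,0,0,0,0,0]]'
python3 - <<'E'
from h import *;import pickle,cv2
t=np.radians(-31.8);X=np.array([np.cos(t),np.sin(t),0]);Y=np.array([-X[1],X[0],0])
C=np.array([.5240,.1950,0]);R=Ro.from_matrix(np.c_[Y,X,[0,0,-1]])
print(to(C-.010*X-.047*Y+[0,0,.092],R),pose()[2]['qpos'].round(2))
c,i=cam('wrist');pickle.dump(c,open('w6.pkl','wb'));cv2.imwrite('pics/w6.png',cv2.resize(i,(768,576)))
E
```

```text
time_s: 11.8
ee_pos: [0.5266, 0.2001, 0.2423]
eef_rot: [-3.138, -0.0, 1.721]
force: [-0.1, -0.0, 1.0]
grip_width: 0.0297
grip_force: 0.0
time_s: 12.5
ee_pos: [0.5268, 0.2003, 0.2428]
eef_rot: [-3.139, 0.002, 1.016]
force: [0.2, 0.7, -0.2]
grip_width: 0.03
grip_force: 0.0
(array([-0.0527, -0.0093,  0.1509]), array([-0.0026,  0.0015,  0.0006])) [0.3  0.32 1.46 0.   1.37 0.85]
```

View pics/w6.png

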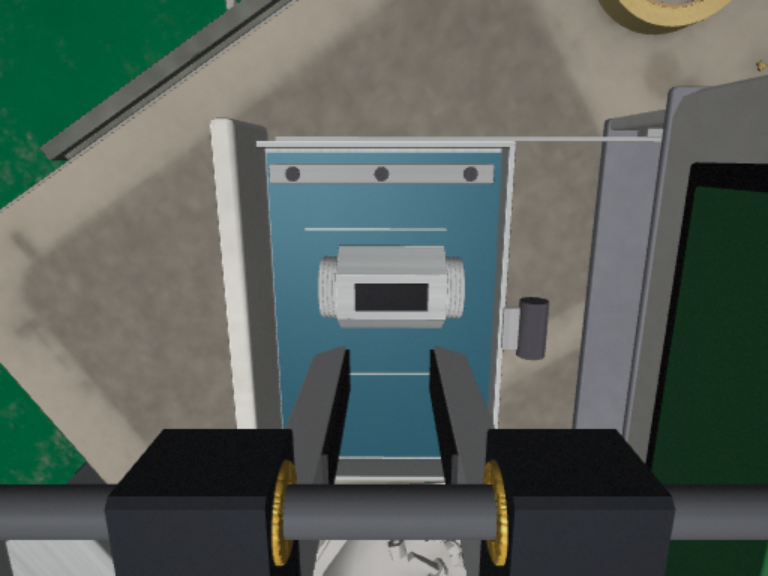

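The patch faces up: it is the black area at (355–428, 283–311) in the middle of the top flat. The rail face is at row ≈183 and the far and near corners are at rows ≈247 and 328. The hood edge is at about column 665–695.

Run:
```python
from h import *;import pickle
c=pickle.load(open('w6.pkl','rb'))
t=np.radians(-31.8);X=np.array([np.cos(t),np.sin(t),0]);Y=np.array([-X[1],X[0],0]);p,R,o=pose()
for n,a,b,z in[('rail L',270,183,.072),('rail R',494,182,.072),('farcor L',339,247,.063),('farcor R',443,247,.063),('nearcor L',340,327,.063),('nearcor R',442,328,.063),('topN L',334,320,.088),('topN R',447,318,.088),('topF L',334,276,.088),('topF R',447,274,.088),('hood',668,90,.175),('hood2',636,480,.175),('hoodb',695,165,.175)]:
    q=pos((a+.5)/1.5-.5,(b+.5)/1.5-.5,z,c);print(n,q.round(4),((q-p)@X).round(4),((q-p)@Y).round(4))
```

```text
rail L [0.4962 0.2923 0.072 ] -0.0746 0.062
rail R [0.6153 0.2192 0.072 ] 0.0652 0.0626
farcor L [0.5091 0.235  0.063 ] -0.0334 0.0201
farcor R [0.5677 0.1987 0.063 ] 0.0355 0.0201
nearcor L [0.479  0.1879 0.063 ] -0.0342 -0.0358
nearcor R [0.5386 0.1501 0.063 ] 0.0364 -0.0365
topN L [0.485  0.1997 0.088 ] -0.0353 -0.0227
topN R [0.5469 0.1629 0.088 ] 0.0367 -0.0212
topF L [0.5008 0.2237 0.088 ] -0.0345 0.0061
topF R [0.5613 0.1877 0.088 ] 0.0359 0.0075
hood [0.6787 0.2288 0.175 ] 0.114 0.1042
hood2 [0.591  0.0676 0.175 ] 0.1244 -0.079
hoodb [0.6765 0.1953 0.175 ] 0.1297 0.0746
```

```bash
python3 shift.py '[[-0.0275,0.001,0,0,0,0],[-0.0275,0,0.01,0,0,0],[0,0,0.04,0,0,0],[0,0,0.04,0,0,0],[0,0,0.04,0,0,0],[0,0,0.02,0,0,0],[0,0,0,0,0,0]]'
python3 shift.py '[[0.004,0,0,0,0,0],[0.004,0,0,0,0,0],[0.004,0,0,0,0,0],[0.004,0,0,0,0,0],[0.003,0,0,0,0,0],[0.003,0,0,0,0,0]]'
python3 shift.py '[[0.003,0,0,0,0,0],[0.003,0,0,0,0,0],[0.003,0,0,0,0,0],[0.003,0,0,0,0,0]]'
python3 - <<'E'
from h import *
p,R,o=pose();t=np.radians(-31.8);Y=np.array([-np.sin(t),np.cos(t),0]);print(p,(p-[.5268,.2003,0])@Y,o['force'],o['force']@Y)
E
```

```text
time_s: 13.25
ee_pos: [0.497, 0.1529, 0.0908]
eef_rot: [-3.136, 0.004, 1.015]
force: [0.6, -0.6, -0.2]
grip_width: 0.0305
grip_force: 0.0
time_s: 13.85
ee_pos: [0.5103, 0.1718, 0.0941]
eef_rot: [-3.14, 0.002, 1.013]
force: [-4.6, -6.0, 6.9]
grip_width: 0.0298
grip_force: 4.7
time_s: 14.25
ee_pos: [0.5166, 0.182, 0.0941]
eef_rot: [-3.14, 0.002, 1.013]
force: [-3.2, -5.9, 6.1]
grip_width: 0.0304
grip_force: 4.7
[0.51664787 0.18196479 0.09412317] -0.020932688109583715 [-3.24392981 -5.89515494  6.06786627] -6.7196567242781695
```

```bash
python3 shift.py '[[0.003,0,0,0,0,0],[0.003,0,0,0,0,0],[0.003,0,0,0,0,0],[0.003,0,0,0,0,0],[0.003,0,0,0,0,0],[0.002,0,0,0,0,0],[0,0,0,0,0,0]]'
python3 shift.py '[[0.002,0,0,0,0,0],[0.002,0,0,0,0,0]]'
python3 - <<'E'
from h import *;import cv2,pickle
p,R,o=pose();t=np.radians(-31.8);Y=np.array([-np.sin(t),np.cos(t),0]);print(p,(p-[.5268,.2003,0])@Y,o['force']@Y)
c,i=cam('wrist');pickle.dump(c,open('w7.pkl','wb'));cv2.imwrite('pics/w7.png',cv2.resize(i,(768,576)))
E
```

```text
time_s: 14.95
ee_pos: [0.5257, 0.1965, 0.0941]
eef_rot: [-3.14, 0.001, 1.013]
force: [-3.3, -4.0, 5.7]
grip_width: 0.03
grip_force: 3.9
time_s: 15.15
ee_pos: [0.5278, 0.1997, 0.0941]
eef_rot: [-3.14, 0.001, 1.013]
force: [-3.6, -6.5, 6.3]
grip_width: 0.0302
grip_force: 4.7
[0.52775234 0.19972378 0.09414873] 1.2115089145306478e-05 -7.426289343815552
```

View pics/w7.png

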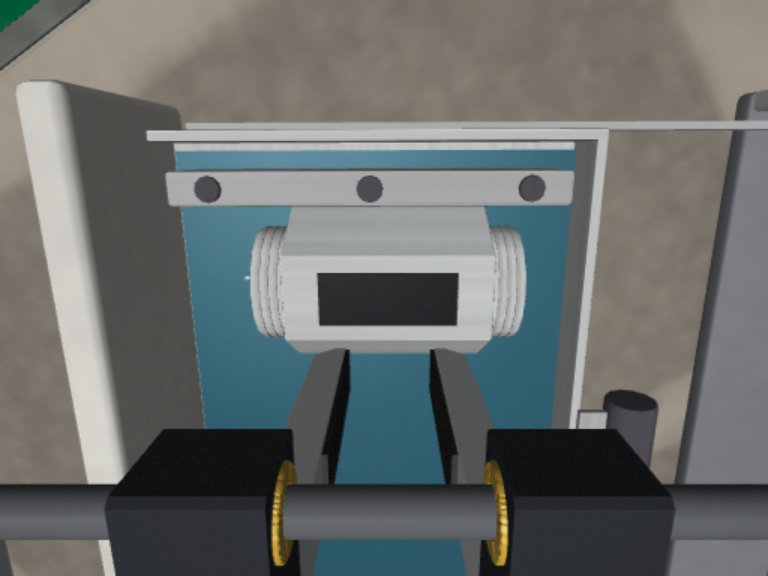

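The coupling, patch up, now reaches the rail's edge in the picture (row ≈206) and lies parallel to it. The force hasn't risen yet, so I'll push a few mm more until it does.

```bash
python3 shift.py '[[0.001,0,0,0,0,0],[0.001,0,0,0,0,0],[0.001,0,0,0,0,0]]'; python3 shift.py '[[0.001,0,0,0,0,0],[0.001,0,0,0,0,0]]'
```

```text
time_s: 15.5
ee_pos: [0.5284, 0.2007, 0.0939]
eef_rot: [-3.139, 0.006, 1.013]
force: [-13.8, -21.4, 14.8]
grip_width: 0.03
grip_force: 15.1
time_s: 15.7
ee_pos: [0.5287, 0.2011, 0.0938]
eef_rot: [-3.138, 0.01, 1.013]
force: [-20.0, -31.8, 21.8]
grip_width: 0.03
grip_force: 22.1
```

```bash
python3 shift.py '[[-0.006,0,0,0,0,0],[-0.015,0,0,0,0,0],[0,0,-0.04,0,0,0],[0,0,-0.04,0,0,0],[0,-0.03,-0.035,0,0,-0.143],[0,0,0,0,0,-0.143],[0,0,0,0,0,-0.143],[0,0,0,0,0,-0.143],[0,0,0,0,0,-0.143],[0,0,0,0,0,-0.143]]' 0 20
python3 shift.py '[[0,0,0,0,0,-0.143],[0,0,0,0,0,-0.143],[0,0,0,0,0,-0.143],[0,0,0,0,0,-0.143],[0,0,0,0,0,-0.143],[0.03,0,0,0,0,0],[0.04,0,0,0,-0.13,0],[0.04,0,0,0,-0.13,0],[0,0,0,0,-0.13,0]]'
python3 shift.py '[[0,0,0,0,-0.13,0],[0,0,0,0,-0.13,0],[0,0,0,0,-0.135,0],[0,0,0,0,0,0]]'
cat >> h.py <<'E'
def push(dx,z=.075,y=0):
    t=np.radians(-31.8);X=np.array([np.cos(t),np.sin(t),0]);Y=np.array([-X[1],X[0],0]);Z=np.array([0,0,1.])
    zt=(X-Z)/2**.5
    return np.array([.4248,.2210,0])+(dx-.0212)*X+y*Y+z*Z, Ro.from_matrix(np.c_[np.cross(Y,zt),Y,zt])
E
python3 - <<'E'
from h import *
print(to(*push(-.05)),pose()[2]['qpos'].round(2))
E
```

```text
time_s: 16.7
ee_pos: [0.4941, 0.2026, 0.2089]
eef_rot: [-3.14, -0.001, 1.877]
force: [0.4, 0.9, 0.5]
grip_width: 0.0007
grip_force: 0.0
time_s: 17.6
ee_pos: [0.3985, 0.262, 0.2042]
eef_rot: [3.139, 0.393, 2.588]
force: [-0.3, -0.8, -0.0]
grip_width: 0.0006
grip_force: 0.0
time_s: 18.0
ee_pos: [0.3996, 0.2609, 0.2024]
eef_rot: [-3.137, 0.785, 2.592]
force: [-0.0, -0.1, -0.0]
grip_width: 0.0004
grip_force: 0.0
(array([ 0.1105, -0.0202,  0.0698]), array([-0.0009, -0.0001,  0.0035])) [ 0.87  0.16  1.94 -0.9   1.11  0.3 ]
```

```bash
python3 shift.py '[[0.037,-0.007,0,0,0,0],[0.037,-0.007,0,0,0,0],[0.037,-0.006,0,0,0,0.0035],[0,0,0.025,0,0,0],[0,0,0.025,0,0,0],[0,0,0.02,0,0,0],[0,0,0,0,0,0]]'
python3 - <<'E'
from h import *;import cv2
print(to(*push(-.005)),to(*push(-.05)),pose()[2]['qpos'].round(2))
c,i=cam('side');cv2.imwrite('pics/s2.png',i)
E
```

```text
time_s: 18.7
ee_pos: [0.3659, 0.2575, 0.0747]
eef_rot: [-3.141, 0.78, 2.58]
force: [-0.1, -0.3, 0.8]
grip_width: 0.0006
grip_force: 0.0
(array([-0.0308,  0.0003,  0.0301]), array([-0.0054, -0.0054, -0.0046])) (array([ 0.0012, -0.    , -0.0016]), array([-0.0054, -0.0054, -0.0046])) [ 0.93  0.36  2.07 -1.03  0.96  0.65]
```

```bash
python3 shift.py '[[-0.0071,0,0.0071,-0.005,-0.005,-0.005],[-0.0071,0,0.0071,0,0,0],[-0.0071,0,0.0071,0,0,0],[-0.0071,0,0.0071,0,0,0],[-0.005,0,0.005,0,0,0],[-0.004,0,0.004,0,0,0],[-0.004,0,0.004,0,0,0],[-0.005,0,0.005,0,0,0],[-0.006,0,0.006,0,0,0],[-0.006,0,0.006,0,0,0]]'
python3 - <<'E'
from h import *
print(to(*push(0)),pose()[2]['qpos'].round(2))
E
```

```text
time_s: 19.75
ee_pos: [0.4311, 0.226, 0.0898]
eef_rot: [-3.121, 0.758, 2.588]
force: [-3.5, 1.0, -2.3]
grip_width: 0.0007
grip_force: 1.4
(array([ 0.0276, -0.0076, -0.0055]), array([-0.0194, -0.0277,  0.0015])) [ 0.75  0.35  2.02 -1.04  0.89  0.48]
```

```bash
python3 shift.py '[[0.006,0,-0.006,0,0.1,0],[0,0,0,0,0.1,0],[0,0,0,0,0,0]]'
cat >> h.py <<'E'
def push2(dx,lean,z=.064,y=0):
    "tip centre at height z, tip dx past the initial panel face"
    t=np.radians(-31.8);X=np.array([np.cos(t),np.sin(t),0]);Y=np.array([-X[1],X[0],0]);Z=np.array([0,0,1.])
    zt=np.sin(lean)*X-np.cos(lean)*Z
    return np.array([.4248,.2210,z])+dx*X+y*Y-.022*zt, Ro.from_matrix(np.c_[np.cross(Y,zt),Y,zt])
def where():
    p,R,o=pose();t=np.radians(-31.8);X=np.array([np.cos(t),np.sin(t),0]);Y=np.array([-X[1],X[0],0])
    z=R.as_matrix()[:,2];tip=p+.022*z;d=tip-[.4248,.221,0]
    return 'tip X,Y,z',(d@X).round(4),(d@Y).round(4),tip[2].round(4),'lean',np.arcsin(z@X).round(3),'Fx',(o['force']@X).round(1),'q',o['qpos'].round(2)
E
python3 - <<'E'
from h import *
print(where(),to(*push2(0,.57)))
E
```

```text
time_s: 20.05
ee_pos: [0.4253, 0.2307, 0.0916]
eef_rot: [-3.128, 0.558, 2.58]
force: [-0.0, 0.6, -0.2]
grip_width: 0.0007
grip_force: 0.0
('tip X,Y,z', np.float64(0.0069), np.float64(0.0081), np.float64(0.073), 'lean', np.float64(0.558), 'Fx', np.float64(-0.3), 'q', array([ 0.68,  0.3 ,  1.99, -0.75,  0.83,  0.19])) (array([ 0.0109, -0.0084,  0.0041]), array([-0.0171, -0.012 , -0.0058]))
```

```bash
python3 shift.py '[[0.0042,-0.008,0.0068,-0.017,0,-0.006],[-0.005,0,0.0031,0,0,0],[-0.0085,0,0.0053,0,0,0],[-0.0102,0,0.0064,0,0,0],[-0.0102,0,0.0064,0,0,0],[-0.0102,0,0.0064,0,0,0],[-0.0102,0,0.0064,0,0,0],[-0.0102,0,0.0064,0,0,0]]'
python3 - <<'E'
from h import *
print(where())
E
```

```text
time_s: 20.85
ee_pos: [0.4849, 0.1833, 0.0822]
eef_rot: [-3.138, 0.558, 2.59]
force: [-3.8, 0.8, -0.5]
grip_width: 0.0009
grip_force: 1.6
('tip X,Y,z', np.float64(0.0826), np.float64(-0.0004), np.float64(0.0635), 'lean', np.float64(0.558), 'Fx', np.float64(-3.6), 'q', array([ 0.51,  0.34,  1.96, -0.78,  0.72,  0.07]))
```

```bash
python3 shift.py '[[-0.0102,0,0.0064,0,0,0],[-0.0102,0,0.0064,0,0,0],[-0.0102,0,0.0064,0,-0.025,0],[-0.01,0,0.0066,0,-0.025,0],[-0.0098,0,0.0068,0,-0.025,0],[-0.0096,0,0.007,0,-0.025,0]]'
python3 - <<'E'
from h import *
print(where())
E
```

```text
time_s: 21.45
ee_pos: [0.5458, 0.1457, 0.0818]
eef_rot: [-3.137, 0.659, 2.591]
force: [-3.2, 1.4, -2.6]
grip_width: 0.0002
grip_force: 1.6
('tip X,Y,z', np.float64(0.156), np.float64(-0.0003), np.float64(0.0644), 'lean', np.float64(0.659), 'Fx', np.float64(-3.5), 'q', array([ 0.42,  0.41,  1.9 , -0.96,  0.67,  0.13]))
```

```bash
python3 shift.py '[[-0.0079,0,0.0061,0,-0.01,0],[-0.0079,0,0.0061,0,0,0],[-0.0063,0,0.0049,0,0,0],[-0.004,0,0.003,0,0,0],[-0.004,0,0.003,0,0,0]]'
python3 - <<'E'
from h import *;import cv2
print(where())
c,i=cam('wrist');cv2.imwrite('pics/w8.png',cv2.resize(i,(768,576)))
E
python3 shift.py '[[-0.003,0,0.0024,0,0,0],[-0.003,0,0.0024,0,0,0],[-0.003,0,0.0024,0,0,0]]'
python3 shift.py '[[-0.003,0,0.0024,0,0,0],[-0.003,0,0.0024,0,0,0]]'
```

```text
time_s: 21.95
ee_pos: [0.5778, 0.126, 0.0827]
eef_rot: [-3.138, 0.668, 2.59]
force: [-2.3, 1.1, -1.9]
grip_width: 0.0002
grip_force: 1.3
('tip X,Y,z', np.float64(0.1937), np.float64(-0.0002), np.float64(0.0654), 'lean', np.float64(0.668), 'Fx', np.float64(-2.6), 'q', array([ 0.36,  0.44,  1.85, -0.96,  0.64,  0.08]))
time_s: 22.3
ee_pos: [0.5875, 0.1202, 0.0827]
eef_rot: [-3.138, 0.668, 2.591]
force: [-2.2, 1.0, 1.2]
grip_width: 0.0006
grip_force: 1.2
time_s: 22.5
ee_pos: [0.594, 0.1161, 0.0825]
eef_rot: [-3.138, 0.668, 2.591]
force: [-11.7, 6.2, 5.4]
grip_width: 0.0002
grip_force: 6.9
```

View pics/w8.png

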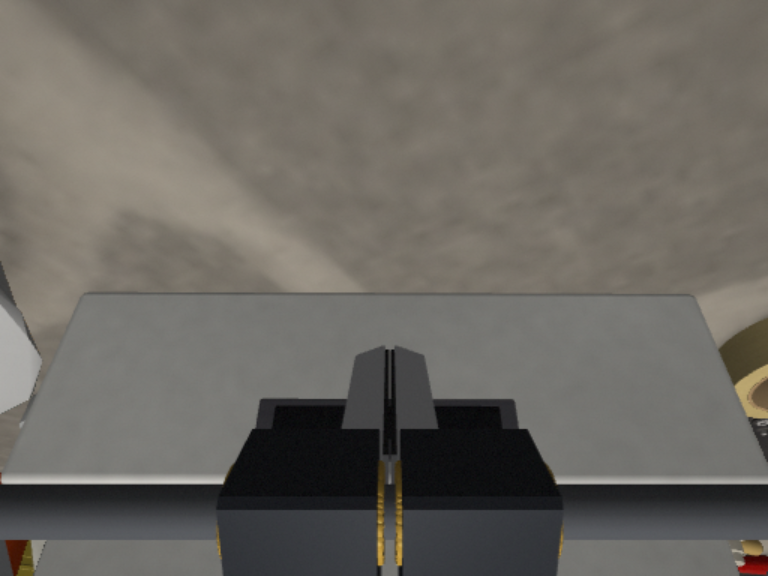

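The fingertips are centred on the front panel (390,350), below the pull. The force rising to 13 N means the roller catch has been met.

```bash
python3 shift.py '[[-0.0024,0,0.0018,0,0,0],[-0.0024,0,0.0018,0,0,0]]'; python3 shift.py '[[-0.0024,0,0.0018,0,0,0],[-0.0024,0,0.0018,0,0,0]]';  python3 - <<'E'
from h import *
print(where())
E
```

```text
time_s: 22.7
ee_pos: [0.5989, 0.1131, 0.0826]
eef_rot: [-3.138, 0.668, 2.591]
force: [-4.5, 2.8, 2.4]
grip_width: 0.0006
grip_force: 2.9
time_s: 22.9
ee_pos: [0.6043, 0.1097, 0.0828]
eef_rot: [-3.137, 0.668, 2.591]
force: [-0.5, 0.5, 0.0]
grip_width: 0.0004
grip_force: 0.0
('tip X,Y,z', np.float64(0.2248), np.float64(-0.0), np.float64(0.0655), 'lean', np.float64(0.668), 'Fx', np.float64(-0.7), 'q', array([ 0.31,  0.48,  1.8 , -0.95,  0.62,  0.02]))
```

```bash
python3 shift.py '[[-0.0016,0,0.0012,0,0,0],[-0.0016,0,0.0012,0,0,0],[0,0,0,0,0,0]]'; python3 shift.py '[[-0.0016,0,0.0012,0,0,0],[0,0,0,0,0,0]]';  python3 - <<'E'
from h import *
print(where())
E
```

```text
time_s: 23.2
ee_pos: [0.6073, 0.1077, 0.0826]
eef_rot: [-3.137, 0.668, 2.591]
force: [-2.8, 1.6, 1.6]
grip_width: 0.0006
grip_force: 1.4
time_s: 23.4
ee_pos: [0.6082, 0.1072, 0.0825]
eef_rot: [-3.137, 0.667, 2.591]
force: [-16.2, 6.8, 6.9]
grip_width: 0.0006
grip_force: 8.6
('tip X,Y,z', np.float64(0.2294), np.float64(-0.0001), np.float64(0.0652), 'lean', np.float64(0.667), 'Fx', np.float64(-17.3), 'q', array([ 0.3 ,  0.48,  1.79, -0.94,  0.62,  0.01]))
```

```bash
python3 shift.py '[[0.004,0,-0.003,0,0,0],[0.016,0,-0.012,0,0,0],[0.024,0,-0.018,0,0,0],[0.024,0,-0.018,0,0,0],[0,0,0,0,0,0],[0,0,0,0,0,0],[0,0,0,0,0,0],[0,0,0,0,0,0],[0,0,0,0,0,0],[0,0,0,0,0,0]]'
python3 - <<'E'
from h import *;import cv2
c,i=cam('top');a=cv2.imread('pics/top0.png')[130:290,140:340];b=i[130:290,140:340]
cv2.imwrite('pics/top9.png',cv2.resize(i[120:300,130:370],None,fx=3.3,fy=3.3,interpolation=cv2.INTER_CUBIC))
E
```

```text
time_s: 24.4
ee_pos: [0.537, 0.1511, 0.0807]
eef_rot: [-3.137, 0.668, 2.59]
force: [-0.3, 0.5, -0.4]
grip_width: 0.0005
grip_force: 0.0
```

View pics/top9.png

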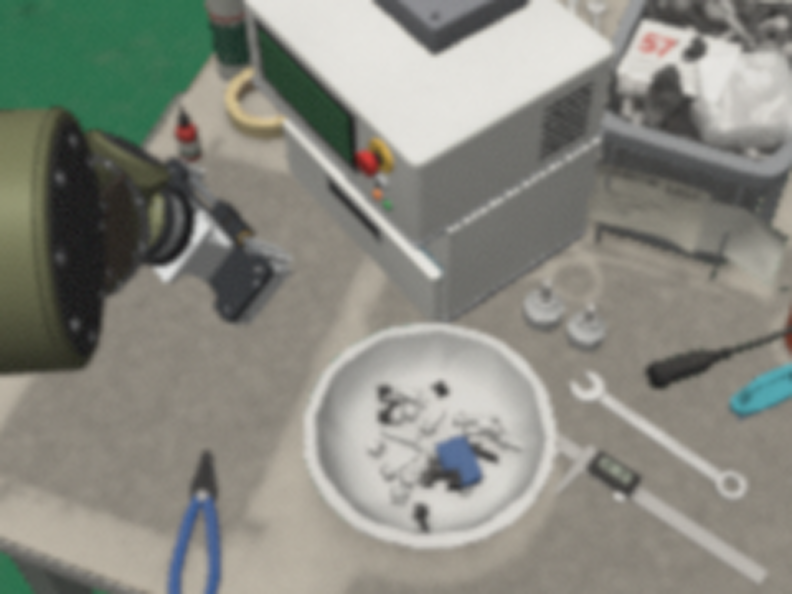

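The drawer is fully home: its panel lies flush along (290,130)–(435,275). The bottle, spanner and caliper are where they were and the gripper is clear, so I'm handing in.

```bash
python3 -c "
from station import ctrl, camrig, job, get_obs
print(job.hand_in())"
```

```text
the job is handed in; nothing more can be done
None
```

I rolled the coupling twice so the black patch faces up, pushed it against the rail until the force rose sharply, and shut the drawer slowly until it clicked through its catch and stopped. I handed the job in at about 24 s with the bystanders unmoved; no verdict came back, and I couldn't see the coupling once the drawer was shut.

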